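# Knock off the winch pawl and put the crank down

## Robot

A 7-joint arm with a two-finger parallel gripper is mounted at the origin on the work surface. World frame = base frame: x ahead of the robot, y to its left, z up, the work surface at z = 0. Lengths are in m, angles in rad, forces in N, time in s.
With the tool pointing down it reaches from about 0.35 to 0.9 m from the base axis. Payload 19.9 kg.
Tool frame: the origin (TCP) lies midway between the tips of the shut fingers; the grasp point (between the pads) lies 19 mm behind it (ctrl.hold_point_z is the distance from the TCP to the grasp point, in m); x points along the fingers, z is the direction in which the jaws open and shut, and the axes are right-handed (so a half turn about x gives the same grasp; the last joint's range is limited). The gripper opens to 94 mm and grips with 3 to 60 N. Pads are 16 mm wide; open, the fingers measure 119 mm over their backs; the gripper's body (75 mm by 177 mm) begins 78 mm behind the grasp point.
Start: joints at [1.204, 0.417, -0.01, 1.614, 0.005, 1.111, -0.053], TCP at [0.199, -0.592, 0.181] pointing down, gripper open.
Joint ranges: [-2.81, 2.81], [-0.39, 2.02], [-1.27, 1.25], [0.06, 2.57], [-1.19, 4.33], [0.19, 2], [-2.82, 2.82]. Speed limits (rad/s): [1.89, 1.89, 2.39, 2.39, 3.01, 3.01, 3.01].

## Interface

Orientations are given as a unit quaternion [x, y, z, w].
In Python, from plant import ctrl gives the robot as it stands. The module is installed in compiled form; this text tells all that it offers.
- The arm moves only by the tool move_arm, never from a script. Its argument "targets" is a list that holds one entry, the list of rows, each a list of 4 numbers: the shift along the tool's x, y, z in mm, then the turn about the tool's x in rad. A call has 1 to 10 rows; each row shifts and turns the commanded pose from where the row before left it, along the tool's axes as they then stand; what a row does not reach is not made up. A row lasts 1/10 s, in which the tool goes at most 50 mm and 8.59 degrees, less where a joint would pass 70% of its speed; a pose out of reach is approached as far as the arm can. A call is refused whole if a number of a shift passes 50 or a number of a turn 0.15, either way. A call with a gripper value outside its range is refused whole. "hand" is the opening, from 0 (shut) to 1 (fully open), set as the call begins (left out, the last holds). The fingers move at their own pace and stop on an object; "newtons" is the grip in N (left out, the last holds). Time passes only in rows, so rows that do not move let the fingers close. It gives the time, the measured TCP pose, the force and the opening at its end, in the units of the state.
- ctrl.sense(): the state, without advancing time (a new reading comes with each control period).
- ctrl.read_camera(name): name is "scene" or "top" or "wrist"; returns a dict with "frame" (400x640x3 uint8, red, green, blue), "mtx" (3x3 intrinsics, pixels), "rvec" (rotation vector, rad) and "tvec" (3), from world to camera coordinates, as OpenCV has them; the wrist camera has in their place "hand_eye" (4x4, takes a point from camera to tool coordinates, whose origin is the TCP and whose axes are the tool frame's). Camera axes: x right, y down, z forward; pixel columns grow to the right and rows downward; lengths in m; the calibration is good to about 2 mm. A picture is of the moment at which its call begins: read the wrist's pose just before it. There is no depth.
- ctrl.sign_off(): hands the job in, once; it reports no verdict.
The state is a dict: "clock": time; "qpos": joint angles; "dq": joint speeds; "joint_efforts": joint torques, N m; "tcp_pos": TCP position; "tcp_rot": TCP orientation; "contact_force": force on the tool from outside, world axes, zero at the start; "torque": the same for the moment, N m; "opening": finger opening in m.
Only numpy, scipy, OpenCV 4.12 (cv2) and the standard library are available. Lean on these libraries where they do the work, as an engineer would, in place of code of your own. Each camera call takes 0.05 s, during which the arm holds its last target. There are 200 camera calls.

## Task

Take the hand winch on the bench out of ratchet and put its crank down: press the thumb tab of the pawl until the pawl snaps over and stays clear of the ratchet wheel, then push the crank grip down until it rests on the bench, and leave both like that. It is a push with the fingertips: do not take the tab or the grip between the fingers, do not wind the crank further up or force it against the engaged pawl, and see that the other things on the bench stay where they are.

Things in the scene. Friction and masses are not known exactly. Their poses are not given: they have to be found in the camera images.
- winch: Zinc-plated steel hand winch bolted to the bench: base 205 x 106 mm, two side plates 150 mm high, bare drum between. Origin on the bench under its middle, z up, y along drum and crankshaft. Ratchet, pawl and crank are outside the -y side plate (its outer face at y = -47.5, at most 115 mm high beyond x = 75 mm). From above the crank arm points to -x, the pawl's thumb tab to +x.
- winch_pawl (a joint): Angle of the pawl, a dark steel hook on a rivet over the ratchet wheel. -0.13 to -0.03 rad: its nose lies in the teeth and the crank cannot go down. It grows as the tab is pressed: 4 to 8 N at first, nose clear of the teeth at 0, then an over-centre spring takes over at 0.08, throws it to its stop at 0.32 (off) and keeps it there. Let go before 0.08, it springs back.
- pawl_tab (a point): Middle of the upper face of the pawl's thumb tab, a flat dark steel plate 30 (along the winch's x) x 34 (along y) x 4 mm, standing out beside the -y side plate (20 mm from the plate to its middle), free above. It moves with the pawl, whose rivet lies 47 mm to the winch's -x: about 165 mm up when engaged, it sinks 5 to 10 mm until over centre, 18 to 22 mm in all to the stop.
- winch_crank (a joint): Angle of the crank arm. 0: level; negative: raised (starts at -0.9 to -0.35 rad); grows as it goes down, to 0.735 rad (42 degrees below level), where the grip rests on the bench. It is stiff and stays where it is left: with the pawl off, 3 to 8 N at the grip push it down. With the pawl engaged it gives at most one tooth (0.39 rad) and is then blocked.
- grip_middle (a point): Middle of the black plastic crank grip, on its axis: a loose sleeve on a pin, 27 mm in diameter, 90 mm long, along the winch's y axis, outer (-y) end free; the flat crank arm (24 x 6 mm) joins it 48 mm to the +y side of this point. It swings about the crank axis at 150 mm radius. Resting on the bench this point is 14 mm above it.
- crank_axis (a point): Fixed point on the crankshaft's axis line (along the winch's y), 115 mm above the bench, in the plane in which grip_middle swings. With the angle of joint winch_crank, grip_middle lies 150 mm x cos(angle) to the winch's -x side of it and 150 mm x sin(angle) below it.
- spray_can: Black aerosol can with an aluminium cap, 56 mm in diameter, 154 mm high, standing loose on the bench beside the winch. Origin: centre of its underside. Not to be moved.
- socket: Steel wrench socket, 30 mm in diameter, 48 mm high, standing loose on the bench beyond where the crank grip swings. Origin: centre of its underside. Not to be moved.
- spanner: Steel spanner 190 mm long, lying loose on the bench, its length along its x axis. Origin: middle of its underside. Not to be moved.
- bolt_box: Clear plastic box 110 x 85 x 50 mm with a few bolts, loose on the bench between winch and robot. Origin: centre of its underside. Not to be moved.

How it is judged:
On the way, in this order (a step that is already met when the one before it is completed fails the run):
1. the pawl is pressed over centre and off the ratchet while the crank is still up (value of joint winch_pawl above 0.2 rad and value of joint winch_crank below 0.25 rad), for 0.2 s.
2. the crank is pushed down until its grip rests on the bench, the pawl staying off (value of joint winch_pawl above 0.2 rad and value of joint winch_crank above 0.66 rad), for 0.2 s.
At the end, for the whole second after the job is handed in: The pawl is off the ratchet wheel (joint above 0.2 rad; its stop is 0.32), the crank is at rest and down (joint above 0.66 rad: the grip within about 9 mm of lying on the bench), and the spray can, socket, spanner and bolt box are within 20 mm of where they stood (all of step 2 and velocity of joint winch_crank between -0.05 and 0.05 rad/s and distance of each of spray_can, socket, spanner, bolt_box from where it was at the start of the episode below 0.02 m); the robot touches nothing.
It fails at once if the crank is lifted or wound further up (value of joint winch_crank below -1.15 rad).
It fails at once if the crank is forced against the engaged pawl (contact force between the fingers and winch above 50 N and value of joint winch_pawl below 0 rad).
It fails at once if the crank grip or the thumb tab is taken between the fingers (distance between the grasp point and pawl_tab below 0.011 m or (x of the grasp point in the frame of grip_middle between -0.018 and 0.018 m and y of the grasp point in the frame of grip_middle between -0.05 and 0.05 m and z of the grasp point in the frame of grip_middle between -0.018 and 0.018 m)).
It fails at once if the spray can, socket, spanner or bolt box is knocked, lifted or shifted (distance of any of spray_can, socket, spanner, bolt_box from where it was at the start of the episode above 0.02 m).
It also fails if it takes over 42 s, if anything falls off the work surface, if the arm or the gripper's body presses on something with over 40 N, if the wrist force passes 120 N, or if a joint passes its speed limit or range.

## Working session

There is one attempt and no reset: what is moved stays moved. The work goes in short steps, Python scripts to look and compute and a tool call to move; the robot and the scene stay as the last step left them, time stands still between calls to the robot, and variables do not carry over. Pictures are saved under pics/ and viewed, about 8 in all and at most 12, crops included, and the job is handed in when it is done.

Besides the shell and the picture viewer there is one more tool, called after "Emit:" as name(argument=value, ...), one argument or row to a line, values as JSON. move_arm: Moves the arm, as the interface text tells. Its arguments: {"type":"object","properties":{"targets":{"type":"array","items":{"type":"array","items":{"type":"array","items":{"type":"number"}}}},"hand":{"type":"number"},"newtons":{"type":"number"}},"required":["targets"]}

```bash
mkdir -p pics; cat > h.py <<'E'
import numpy as np, cv2
from plant import ctrl
from scipy.spatial.transform import Rotation as R
def save(name,out):
    d=ctrl.read_camera(name); cv2.imwrite('pics/'+out,d['frame'][:,:,::-1]); np.savez('pics/'+out[:-4],**{k:v for k,v in d.items()}); return d
def proj(d,P):
    return cv2.projectPoints(np.array(P,float).reshape(-1,3),d['rvec'],d['tvec'],d['mtx'],None)[0].reshape(-1,2)
def ray(d,uv):
    r=cv2.Rodrigues(np.array(d['rvec'],float))[0]; c=-r.T@np.array(d['tvec'],float).ravel()
    v=r.T@np.linalg.inv(d['mtx'])@np.array([uv[0],uv[1],1.]); return c,v
def at_z(d,uv,z):
    c,v=ray(d,uv); return c+v*(z-c[2])/v[2]
E
python3 - <<'E'
from h import *
for n in('scene','top'):
    d=save(n,n+'0.png'); print(n,ray(d,(320,200)))
print(ctrl.sense())
E
```

```text
scene (array([ 1.0430688 , -0.67208044,  0.74113505]), array([-0.42290664,  0.67672146, -0.60287637]))
top (array([0.50534735, 0.04818529, 1.06372913]), array([ 0.12285728,  0.00246989, -0.99244045]))
{'clock': 0.1, 'qpos': array([ 1.20452913,  0.41789644, -0.01030701,  1.61412038,  0.0046998 ,
        1.11068566, -0.05298745]), 'dq': array([-0.00049395, -0.0011462 , -0.00143815, -0.00066645, -0.00179858,
        0.00030496, -0.00297499]), 'joint_efforts': array([ 1.65659432e-03, -8.52581692e+01,  6.40952457e-01, -4.26695681e+01,
       -4.88462497e-02,  1.62701088e-02,  1.38658520e-04]), 'tcp_pos': array([ 0.19930285, -0.59198399,  0.18019628]), 'tcp_rot': array([ 0.41277938,  0.57459083, -0.41238045,  0.5739346 ]), 'contact_force': array([-0.14586163, -0.1255025 ,  0.08676518]), 'torque': array([ 0.04546438,  0.01106592, -0.00238001]), 'opening': 0.09411146432475664}
```

View pics/scene0.png

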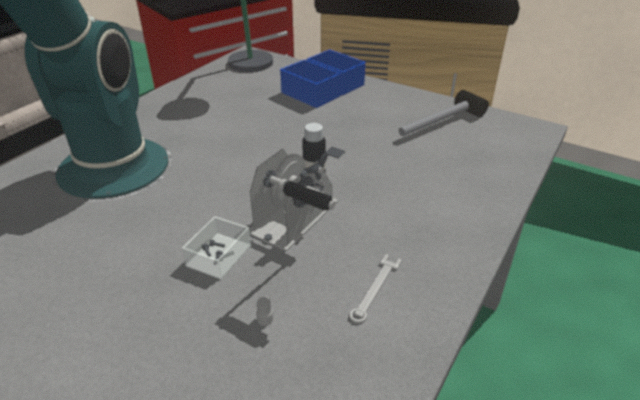

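View pics/top0.png

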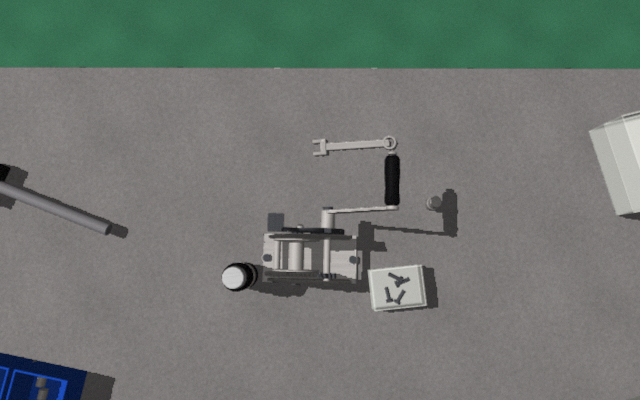

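The top view, where image up is world +x and image right is world -y, shows the grip at about (392,180), the tab near (276,222), the can at (237,277), the socket at (434,203), the box at (397,288) and the spanner at (355,146). I'll enlarge it to get exact pixels.

```bash
python3 - <<'E'
from h import *
a=cv2.imread('pics/top0.png')[120:320,215:465]; cv2.imwrite('pics/c1.png',cv2.resize(a,None,fx=3.2,fy=3,interpolation=3))
a=cv2.imread('pics/scene0.png')[115:275,230:350]; cv2.imwrite('pics/c2.png',cv2.resize(a,None,fx=3.75,fy=3.75,interpolation=3))
d=np.load('pics/top0.npz')
for n,uv,z in(('tab',(276,222),.165),('grip',(392,180),.2),('can',(237,277),.154),('sock',(434,203),.048),('b1',(264,281),0.003),('b2',(362,279),0.003)): print(n,at_z(d,uv,z))
E
```

```text
tab [0.57466606 0.13341951 0.165     ]
grip [ 0.64941631 -0.08179799  0.2       ]
can [0.47168504 0.2065412  0.154     ]
sock [ 0.62486975 -0.1940075   0.048     ]
b1 [0.45746274 0.1734283  0.003     ]
b2 [ 0.46190608 -0.04167569  0.003     ]
```

View pics/c1.png

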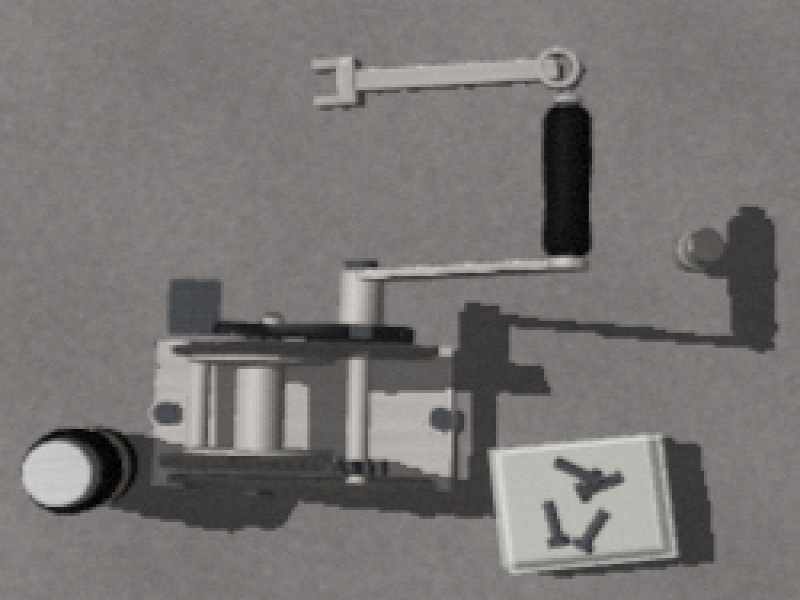

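View pics/c2.png

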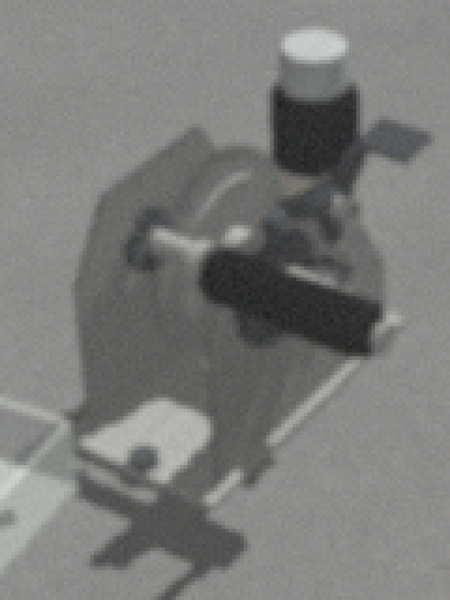

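```bash
cat >> h.py <<'E'
def tri(d1,u1,d2,u2):
    c1,v1=ray(d1,u1);c2,v2=ray(d2,u2);v1=v1/np.linalg.norm(v1);v2=v2/np.linalg.norm(v2)
    s=np.linalg.lstsq(np.c_[v1,-v2],c2-c1,rcond=None)[0]; p,q=c1+s[0]*v1,c2+s[1]*v2
    return (p+q)/2,np.linalg.norm(p-q)
E
python3 - <<'E'
from h import *
t=np.load('pics/top0.npz');s=np.load('pics/scene0.npz')
T=lambda x,y:(215+x/3.2-.35,120+y/3-.35); S=lambda x,y:(230+x/3.75-.35,115+y/3.75-.35)
for n,a,b in(('tab',T(195,306),S(397,141)),('grip',T(567,180),S(292,303)),('gripend-',T(566,103),S(378,325)),('grip arm',T(567,258),S(213,272)),('shaft end',T(362,265),S(300,270))): print(n,*tri(t,a,s,b))
for p in(T(168,279),T(221,279),T(221,333),T(168,333)): print(at_z(t,p,.165))
for p in((155,340),(455,338),(458,485),(155,485)): print('base',at_z(t,T(*p),.004))
st=ctrl.sense(); print(R.from_quat(st['tcp_rot']).as_matrix().round(3))
d=ctrl.read_camera('wrist'); print(d['hand_eye'].round(3))
E
```

```text
tab [0.57619188 0.13490125 0.16259514] 0.0016313278296673243
grip [ 0.64783374 -0.07959344  0.21301503] 0.0001282062229274127
gripend- [ 0.6935678  -0.07921556  0.21869613] 0.0009415970076102983
grip arm [ 0.60166412 -0.07820436  0.2118285 ] 0.0023745112473561973
shaft end [0.59426281 0.02877075 0.14679739] 0.022390568203943688
[0.59237431 0.15038811 0.165     ]
[0.59240603 0.11905792 0.165     ]
[0.55835769 0.11868736 0.165     ]
[0.55833032 0.14987037 0.165     ]
base [0.56263796 0.17701969 0.004     ]
base [ 0.56429625 -0.03110046  0.004     ]
base [ 0.45692694 -0.03227424  0.004     ]
base [0.45682217 0.17529824 0.004     ]
[[-0.     0.948  0.319]
 [ 0.001  0.319 -0.948]
 [-1.    -0.    -0.001]]
[[-0.001 -0.244  0.97  -0.204]
 [ 0.001 -0.97  -0.244  0.071]
 [ 1.     0.001  0.001  0.   ]
 [ 0.     0.     0.     1.   ]]
```

Triangulation gives the tab at about (0.575, 0.134, 0.163), the grip middle at (0.648, -0.079, 0.213) and the crank angle at about -0.71. The winch yaw is about 90°. I'll lift, shut the fingers and turn the tool so its y lies along world +x.

Emit:
move_arm(
  targets=[
    [[-40,0,0,0.11],[-40,0,0,0.11],[-40,0,0,0.105],[0,20,-38,0],[0,20,-38,0],[0,20,-38,0],[0,20,-38,0],[0,20,-38,0],[0,20,-38,0],[0,20,-38,0]],
  ],
  hand=0,
  newtons=20,
)

```text
clock: 1.15
tcp_pos: [0.3399, -0.3246, 0.3007]
tcp_rot: [-0.5, -0.5, 0.5, -0.5]
contact_force: [0.1, 0.1, 1.2]
opening: 0.0178
```

Emit:
move_arm(
  targets=[
    [[0,20,-38,0],[0,20,-38,0],[0,20,-38,0],[0,20,-38,0],[0,20,-38,0],[0,20,-38,0],[0,20,-38,0],[0,20,-38,0],[0,20,-38,0],[0,0,0,0]],
  ],
)

```text
clock: 2.15
tcp_pos: [0.5206, 0.0208, 0.3004]
tcp_rot: [0.499, 0.502, -0.498, 0.501]
contact_force: [-0.9, -0.9, -0.8]
opening: 0.0005
```

Emit:
move_arm(
  targets=[
    [[0,20,-39,0],[0,20,-39,0],[0,19,-38,0],[40,0,0,0],[40,0,0,0],[30,0,0,0],[0,0,0,0]],
  ],
)

```text
clock: 2.85
tcp_pos: [0.5766, 0.1305, 0.1871]
tcp_rot: [-0.498, -0.501, 0.502, -0.499]
contact_force: [-0.4, -1.0, 0.8]
opening: 0.0005
```

```bash
python3 - <<'E'
from h import *
s=ctrl.sense(); print(s['tcp_pos'],s['contact_force'])
a=save('scene','s1.png'); b=ctrl.read_camera('wrist')['frame'][:,:,::-1]
A=cv2.resize(a['frame'][90:250,240:400,::-1],(400,400),interpolation=3)
cv2.imwrite('pics/m1.png',np.hstack([A,cv2.resize(b,(400,250)) .copy() if 0 else cv2.copyMakeBorder(cv2.resize(b,(400,250)),0,150,0,0,0)]))
E
```

```text
[0.57655271 0.13045314 0.18708628] [-0.39818404 -1.01907271  0.79632793]
```

View pics/m1.png

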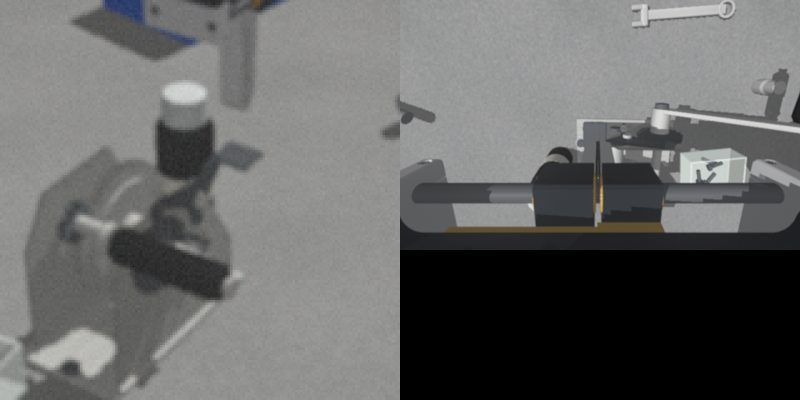

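The finger tips, at crop (237,105), sit directly above the tab at crop (240,157). I'll shift 5 mm outwards and press in small steps.

Emit:
move_arm(
  targets=[
    [[5,3,-6,0],[7,0,0,0],[6,0,0,0],[4,0,0,0],[3,0,0,0],[3,0,0,0],[0,0,0,0]],
  ],
)

```text
clock: 3.65
tcp_pos: [0.5815, 0.1375, 0.1624]
tcp_rot: [-0.5, -0.5, 0.5, -0.5]
contact_force: [0.3, -0.2, -1.0]
opening: 0.0004
```

Emit:
move_arm(
  targets=[
    [[3,0,0,0],[3,0,0,0],[3,0,0,0],[0,0,0,0]],
  ],
)

```text
clock: 4.05
tcp_pos: [0.5813, 0.1375, 0.1532]
tcp_rot: [-0.5, -0.5, 0.5, -0.5]
contact_force: [-0.3, 0.1, -0.5]
opening: 0.0007
```

Emit:
move_arm(
  targets=[
    [[3,0,0,0],[3,0,0,0],[0,0,0,0]],
  ],
)

```text
clock: 4.35
tcp_pos: [0.5814, 0.1375, 0.1473]
tcp_rot: [-0.5, -0.5, 0.5, -0.5]
contact_force: [0.3, -0.1, -0.8]
opening: 0.0005
```

```bash
python3 - <<'E'
from h import *
a=save('scene','s2.png'); b=save('top','t2.png')
A=cv2.resize(a['frame'][90:250,240:400,::-1],(400,400),interpolation=3)
B=cv2.resize(b['frame'][170:300,220:350,::-1],(400,400),interpolation=3)
cv2.imwrite('pics/m2.png',np.hstack([A,B]))
E
```

```text
(no output)
```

View pics/m2.png

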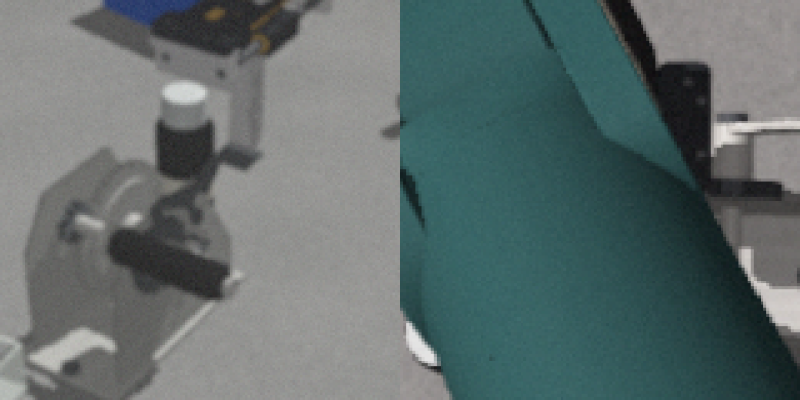

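Emit:
move_arm(
  targets=[
    [[-20,0,0,0],[-30,0,0,0],[-30,0,0,0],[0,0,0,0]],
  ],
)

```text
clock: 4.85
tcp_pos: [0.5832, 0.1383, 0.2317]
tcp_rot: [0.502, 0.499, -0.498, 0.501]
contact_force: [0.6, 0.5, -0.0]
opening: 0.0002
```

```bash
python3 - <<'E'
from h import *
a=save('scene','s3.png')
o=cv2.imread('pics/s1.png')
f=lambda i:cv2.resize(i[120:200,280:360],(400,400),interpolation=3)
cv2.imwrite('pics/m3.png',np.hstack([f(o),f(a['frame'][:,:,::-1])]))
E
```

```text
(no output)
```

View pics/m3.png

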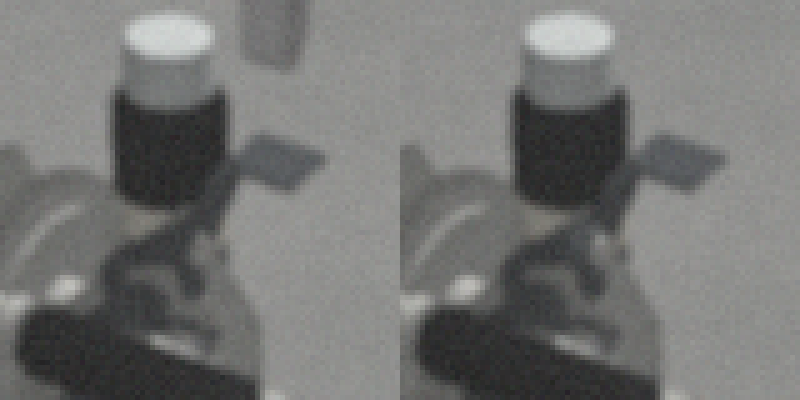

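```bash
python3 - <<'E'
from h import *
d=np.load('pics/s2.npz'); 
print('tcp s2',proj(d,[.5814,.1375,.1473]),'tab',proj(d,[.576,.135,.163]))
d1=np.load('pics/s1.npz'); print('tcp s1',proj(d1,[.5766,.1305,.1871]), 'tab corners',proj(d,[[.592,.15,.163],[.592,.119,.163],[.558,.119,.163],[.558,.15,.163]]))
f=lambda n:cv2.resize(cv2.imread(f'pics/{n}.png')[120:180,310:360],(400,480),interpolation=3)
cv2.imwrite('pics/m4.png',np.hstack([f('s1'),f('s2')]))
E
```

```text
tcp s2 [[337.7486479  158.61335901]] tab [[335.07913727 152.08461522]]
tcp s1 [[334.42052182 143.16961832]] tab corners [[345.25477868 151.03079149]
 [337.79089927 157.74695849]
 [323.76882411 153.09033722]
 [331.40638927 146.54685921]]
```

View pics/m4.png

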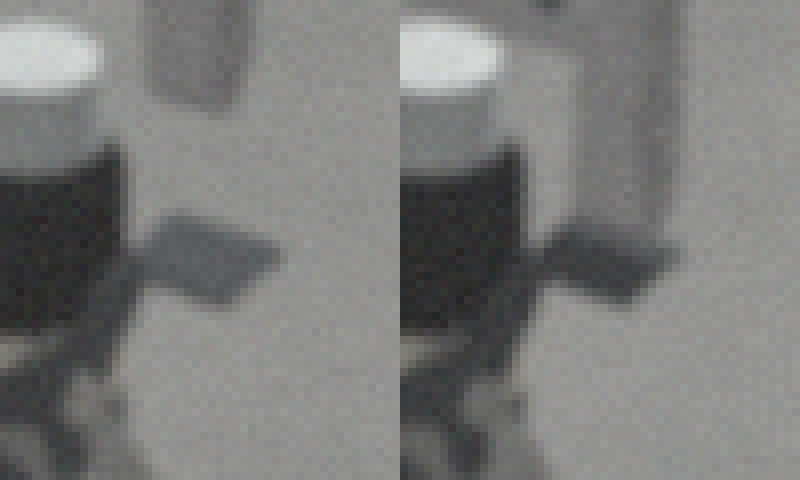

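The scene view shows the finger tip about 9 px above where the TCP projects, so the fingers stopped just above the tab. I'll check this with the wrist camera before pressing lower.

```bash
python3 - <<'E'
from h import *
s=ctrl.sense(); d=save('wrist','w4.png'); H=d['hand_eye']; M=R.from_quat(s['tcp_rot']).as_matrix()
def pt(p): c=np.linalg.inv(H)@np.r_[p,1]; u=d['mtx']@c[:3]; return (u[:2]/u[2]).round(1)
W=lambda w: pt(M.T@(np.array(w)-s['tcp_pos']))
print('tcp',pt([0,0,0]),'-19mm',pt([-.019,0,0]),'pad edges',pt([0,.008,0]),pt([-.019,.008,0]),s['tcp_pos'])
for w in([.592,.15,.163],[.592,.119,.163],[.558,.119,.163],[.558,.15,.163],[.575,.134,.163],[.648,-.079,.213],[.625,-.194,.048]): print(w,W(w))
cv2.imwrite('pics/m5.png',cv2.resize(d['frame'][150:400,200:460,::-1],(780,750)[:2],interpolation=3)[:600])
E
```

```text
tcp [316.1 226.1] -19mm [316.1 235.7] pad edges [316.1 215.4] [316.1 224.1] [0.58243296 0.13793826 0.22952118]
[0.592, 0.15, 0.163] [303.  192.6]
[0.592, 0.119, 0.163] [336.6 192.6]
[0.558, 0.119, 0.163] [336.  227.5]
[0.558, 0.15, 0.163] [303.4 227.5]
[0.575, 0.134, 0.163] [320.3 210.3]
[0.648, -0.079, 0.213] [618.8 131.8]
[0.625, -0.194, 0.048] [578.1 147.3]
```

View pics/m5.png

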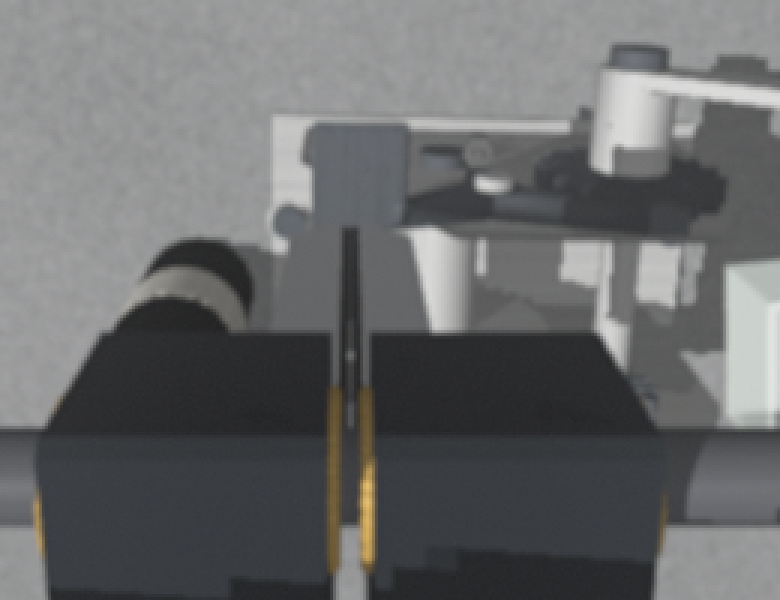

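```bash
python3 - <<'E'
from h import *
print(ctrl.hold_point_z)
d=np.load('pics/s1.npz'); c=np.array([.5766,.1305,.1871])
for dz in(0,.019):
  print(dz,proj(d,[c+[a,b,dz] for a,b in((.008,-.012),(.008,.012),(-.008,-.012),(-.008,.012))]).round(1).tolist())
# finger tip in w4 : candidates
for n in('s1','s3'):
  pass
q=np.array(ctrl.sense()['qpos']); print(q.round(3), ctrl.sense()['tcp_pos'])
E
```

```text
0.0188
0 [[334.8, 146.8], [340.7, 141.7], [328.1, 144.7], [334.1, 139.6]]
0.019 [[334.9, 138.7], [340.9, 133.7], [328.2, 136.6], [334.2, 131.6]]
[ 0.159  0.381 -0.577  1.615  0.219  1.21  -2.034] [0.58178881 0.13759555 0.22806363]
```

```bash
python3 - <<'E'
from h import *
t=np.load('pics/top0.npz'); d=np.load('pics/w4.npz'); T=lambda x,y:(215+x/3.2-.35,120+y/3-.35)
M=R.from_quat([-.498,-.501,.502,-.499]).as_matrix()
P=[at_z(t,T(345,80),.005),at_z(t,T(560,67),.005)]
for dz in(0,.025):
  u=[]
  for p in P:
    c=np.linalg.inv(d['hand_eye'])@np.r_[M.T@(p-np.array([.5766,.1305,.1871+dz])),1]; v=d['mtx']@c[:3]; u.append((v[:2]/v[2]).round(1))
  print(dz,u,np.linalg.norm(u[1]-u[0]))
w=cv2.imread('pics/w4.png'); s=cv2.imread('pics/s3.png')
A=w[150:280,270:370]; A=cv2.resize(A,(400,520),interpolation=3)
B=cv2.resize(s[50:180,290:390],(400,520),interpolation=3)
cv2.imwrite('pics/m6.png',np.hstack([A,B]))
sp=np.load('pics/s3.npz'); print('tcp in s3',proj(sp,[.5824,.1379,.2310]))
E
```

```text
0 [array([389.8,  22.7]), array([523.7,  13. ])] 134.25088454084766
0.025 [array([384.9,  29.2]), array([510.1,  20.1])] 125.53027523271034
tcp in s3 [[339.1315849  123.54478977]]
```

View pics/m6.png

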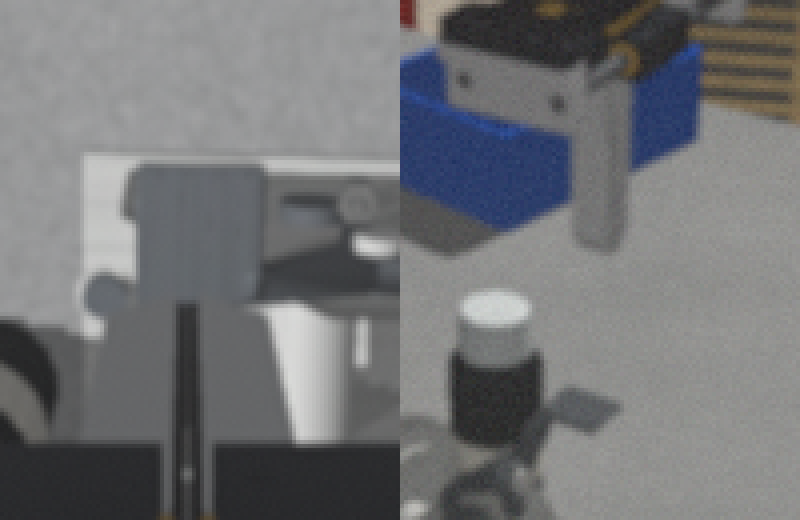

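The scene and wrist views agree: the visible tips end about 22 mm behind the nominal TCP, roughly at the grasp point. So I'll press near the tab's outer edge, which keeps the grasp point more than 11 mm from the tab middle, and go deeper while watching the force.

Emit:
move_arm(
  targets=[
    [[0,0,-13,0],[30,0,0,0],[30,0,0,0],[14,0,0,0],[4,0,0,0],[0,0,0,0]],
  ],
)

```text
clock: 5.55
tcp_pos: [0.5816, 0.1511, 0.1498]
tcp_rot: [0.5, 0.5, -0.5, 0.5]
contact_force: [-0.5, 0.5, -0.6]
opening: 0.0005
```

Emit:
move_arm(
  targets=[
    [[3,0,0,0],[3,0,0,0],[0,0,0,0]],
  ],
)

```text
clock: 5.85
tcp_pos: [0.5817, 0.1506, 0.1439]
tcp_rot: [0.5, 0.5, -0.5, 0.5]
contact_force: [-0.0, -0.1, -1.2]
opening: 0.0006
```

Emit:
move_arm(
  targets=[
    [[2,0,0,0],[2,0,0,0],[0,0,0,0]],
  ],
)

```text
clock: 6.15
tcp_pos: [0.5818, 0.1508, 0.1398]
tcp_rot: [0.5, 0.5, -0.5, 0.5]
contact_force: [0.9, 0.6, 2.2]
opening: 0.0006
```

Emit:
move_arm(
  targets=[
    [[2,0,0,0],[2,0,0,0],[0,0,0,0]],
  ],
)

```text
clock: 6.45
tcp_pos: [0.5814, 0.1505, 0.1353]
tcp_rot: [-0.5, -0.5, 0.5, -0.5]
contact_force: [-0.8, 0.3, -0.1]
opening: 0.0004
```

Emit:
move_arm(
  targets=[
    [[2,0,0,0],[2,0,0,0],[0,0,0,0]],
  ],
)

```text
clock: 6.75
tcp_pos: [0.5814, 0.1504, 0.1313]
tcp_rot: [-0.5, -0.5, 0.5, -0.5]
contact_force: [0.0, -0.5, -0.8]
opening: 0.0008
```

```bash
cat >> h.py <<'E'
def cmp(new,box=(152,190,300,330),old='pics/s1.png'):
    a=cv2.imread(old).astype(float);b=cv2.imread('pics/'+new).astype(float); y0,y1,x0,x1=box
    D=np.abs(cv2.GaussianBlur(a-b,(0,0),1.2)).max(2)[y0:y1,x0:x1]; return D.mean().round(2),D.max().round(1)
E
python3 - <<'E'
from h import *
save('scene','s4.png')
for n in('s2.png','s3.png','s4.png'): print(n,'hook',cmp(n),'grip',cmp(n,(180,215,290,340)),'tab',cmp(n,(143,160,322,348)))
E
```

```text
s2.png hook (np.float64(2.62), np.float64(42.6)) grip (np.float64(2.01), np.float64(42.6)) tab (np.float64(10.07), np.float64(34.6))
s3.png hook (np.float64(1.77), np.float64(19.8)) grip (np.float64(1.23), np.float64(9.4)) tab (np.float64(1.1), np.float64(2.8))
s4.png hook (np.float64(10.72), np.float64(62.5)) grip (np.float64(2.76), np.float64(41.4)) tab (np.float64(23.89), np.float64(67.1))
```

Emit:
move_arm(
  targets=[
    [[-30,0,0,0],[-40,0,0,0],[-40,0,0,0],[0,0,0,0]],
  ],
)

```text
clock: 7.2
tcp_pos: [0.5836, 0.1515, 0.247]
tcp_rot: [0.502, 0.499, -0.498, 0.501]
contact_force: [-0.1, -0.2, -0.5]
opening: 0.0002
```

```bash
python3 - <<'E'
from h import *
save('scene','s5.png'); n='s5.png'
print(n,'hook',cmp(n),'grip',cmp(n,(180,215,290,340)),'tab',cmp(n,(143,160,322,348)))
f=lambda n:cv2.resize(cv2.imread(f'pics/{n}.png')[110:210,280:360],(400,500),interpolation=3)
cv2.imwrite('pics/m7.png',np.hstack([f('s4'),f('s5')]))
E
```

```text
s5.png hook (np.float64(10.64), np.float64(58.0)) grip (np.float64(1.9), np.float64(34.4)) tab (np.float64(20.79), np.float64(57.0))
```

View pics/m7.png

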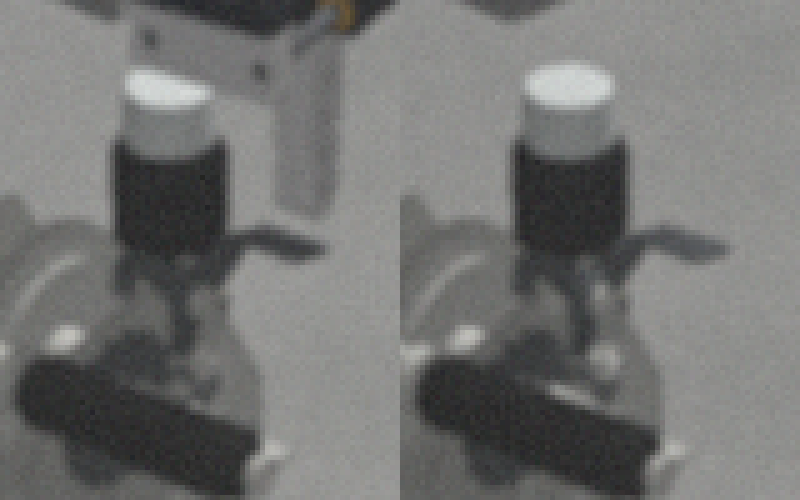

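The pawl has snapped over: the tab is tilted, the hook is lifted, and it held after release. I'll push the grip with one finger of the open hand (the tool +z one). That keeps the grasp point about 53 mm to the side of the grip.

Emit:
move_arm(
  targets=[
    [[-10,18,35,0],[-10,18,35,0],[0,18,35,0],[0,17,36,0],[0,17,36,0],[0,0,0,0],[0,0,0,0],[0,0,0,0]],
  ],
  hand=1,
)

```text
clock: 8.05
tcp_pos: [0.6691, -0.0253, 0.2611]
tcp_rot: [0.5, 0.501, -0.5, 0.5]
contact_force: [-0.0, 0.4, 0.5]
opening: 0.0611
```

```bash
python3 - <<'E'
from h import *
s=ctrl.sense(); print(s['tcp_pos'],s['opening'],R.from_quat(s['tcp_rot']).as_matrix().round(3).tolist())
a=save('scene','s6.png'); d=save('wrist','w6.png')
A=cv2.resize(a['frame'][80:230,260:390,::-1],(390,450),interpolation=3)
B=cv2.copyMakeBorder(cv2.resize(d['frame'][100:400,240:640,::-1],(400,300)),0,150,0,0,0)
cv2.imwrite('pics/m8.png',np.hstack([A,B]))
print(proj(a,[s['tcp_pos'],s['tcp_pos']+[0,-.053,0],s['tcp_pos']+[0,-.053,.019],[.67,-.079,.2265]]).round(1).tolist(), cmp('s6.png',(158,172,308,322),'pics/s5.png'))
E
```

```text
[ 0.66911543 -0.0252771   0.26111319] 0.06112160799456898 [[-0.001, 1.0, 0.001], [0.001, 0.001, -1.0], [-1.0, -0.001, -0.001]]
[[335.1, 160.5], [318.5, 175.5], [318.5, 165.7], [318.8, 193.0]] (np.float64(2.82), np.float64(19.2))
```

View pics/m8.png

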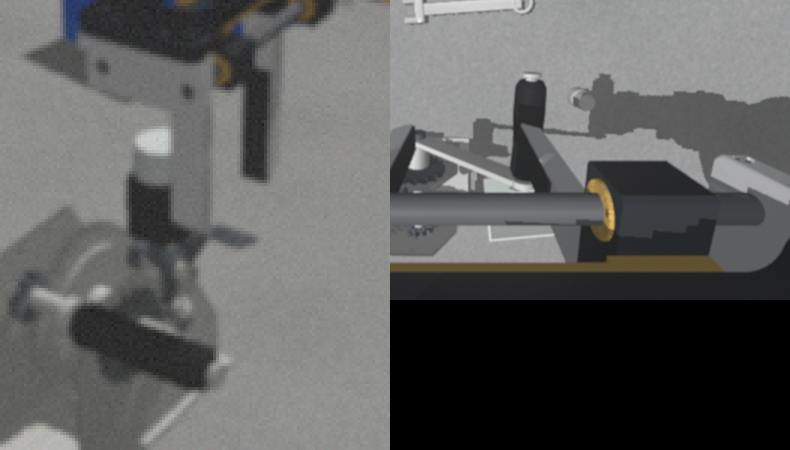

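The left finger hangs above the black grip, at crop (145,345), and the hand was still opening. I'll let it finish opening and come down to just above the grip.

Emit:
move_arm(
  targets=[
    [[0,0,0,0],[0,0,0,0],[0,0,0,0],[0,0,0,0],[20,0,0,0],[20,0,0,0],[5,0,0,0],[0,0,0,0]],
  ],
)

```text
clock: 8.95
tcp_pos: [0.6693, -0.0264, 0.2164]
tcp_rot: [-0.5, -0.5, 0.5, -0.5]
contact_force: [0.3, -1.0, 0.3]
opening: 0.094
```

Emit:
move_arm(
  targets=[
    [[4,0,1,0],[4,0,2,0],[4,0,3,0],[4,0,3,0]],
  ],
)

```text
clock: 9.35
tcp_pos: [0.6697, -0.0358, 0.2006]
tcp_rot: [0.5, 0.5, -0.5, 0.5]
contact_force: [1.3, -1.8, 7.1]
opening: 0.0943
```

Emit:
move_arm(
  targets=[
    [[5,0,3,0],[5,0,3,0],[5,0,3,0]],
  ],
)

```text
clock: 9.65
tcp_pos: [0.6697, -0.0454, 0.1861]
tcp_rot: [-0.5, -0.499, 0.5, -0.5]
contact_force: [-2.7, -1.2, 6.8]
opening: 0.0941
```

```bash
python3 - <<'E'
from h import *
s=ctrl.sense(); print(s['tcp_pos'],s['opening'],s['contact_force'])
save('scene','s7.png');print('grip',cmp('s7.png',(185,212,290,335)),'hook vs s5',cmp('s7.png',(155,175,305,320),'pics/s5.png'))
E
```

```text
[ 0.66970672 -0.04544251  0.18610381] 0.0940562568221308 [-2.692077   -1.24598684  6.77801018]
grip (np.float64(33.03), np.float64(83.3)) hook vs s5 (np.float64(41.55), np.float64(71.5))
```

Contact is steady at about 7 N and the grip is moving. I'll follow the arc down.

Emit:
move_arm(
  targets=[
    [[8,0,3,0],[8,0,3,0],[8,0,2.5,0],[8,0,2.5,0],[7,0,2,0]],
  ],
)

```text
clock: 10.2
tcp_pos: [0.6696, -0.0576, 0.1465]
tcp_rot: [0.5, 0.5, -0.5, 0.5]
contact_force: [-1.2, 0.6, 5.4]
opening: 0.0938
```

Emit:
move_arm(
  targets=[
    [[7,0,1.5,0],[7,0,1,0],[7,0,1,0],[7,0,0,0],[7,0,0,0]],
  ],
)

```text
clock: 10.7
tcp_pos: [0.6695, -0.0607, 0.1112]
tcp_rot: [0.5, 0.5, -0.5, 0.5]
contact_force: [-1.8, 1.4, 4.5]
opening: 0.0941
```

Emit:
move_arm(
  targets=[
    [[7,0,0,0],[7,0,-1,0],[7,0,-1,0],[7,0,-1,0],[7,0,-2,0]],
  ],
)

```text
clock: 11.2
tcp_pos: [0.6697, -0.0556, 0.0762]
tcp_rot: [0.5, 0.5, -0.5, 0.5]
contact_force: [-0.1, 4.1, 5.5]
opening: 0.0943
```

Emit:
move_arm(
  targets=[
    [[7,0,1,0],[7,0,-1,0],[7,0,-3,0],[7,0,-3,0],[7,0,-3,0]],
  ],
)

```text
clock: 11.7
tcp_pos: [0.6698, -0.0464, 0.0414]
tcp_rot: [0.5, 0.5, -0.5, 0.5]
contact_force: [-1.0, 4.5, 7.0]
opening: 0.0945
```

Emit:
move_arm(
  targets=[
    [[6,0,-4,0],[6,0,-4,0],[6,0,-4,0],[4,0,-3,0],[0,0,0,0]],
  ],
)

```text
clock: 12.2
tcp_pos: [0.67, -0.0295, 0.0194]
tcp_rot: [0.5, 0.501, -0.499, 0.5]
contact_force: [1.3, 9.2, 5.5]
opening: 0.0938
```

Emit:
move_arm(
  targets=[
    [[3,0,-2,0],[3,0,-2,0],[3,0,-1,0],[0,0,0,0]],
  ],
)

```text
clock: 12.6
tcp_pos: [0.6698, -0.0258, 0.01]
tcp_rot: [0.5, 0.5, -0.499, 0.5]
contact_force: [2.9, 4.6, 0.4]
opening: 0.0942
```

Emit:
move_arm(
  targets=[
    [[3,0,-1,0],[2,0,0,0],[0,0,0,0]],
  ],
)

```text
clock: 12.9
tcp_pos: [0.6695, -0.0256, 0.0052]
tcp_rot: [0.5, 0.5, -0.5, 0.5]
contact_force: [1.8, 3.3, -0.4]
opening: 0.094
```

The vertical force dropped away. I'll ease off, raise the hand and fit the grip's silhouette to get the crank angle.

Emit:
move_arm(
  targets=[
    [[0,0,-6,0],[-20,0,0,0],[-40,0,0,0],[-40,0,0,0],[-40,0,0,0],[-40,0,0,0],[0,0,0,0]],
  ],
)

```text
clock: 13.6
tcp_pos: [0.6717, -0.0198, 0.1915]
tcp_rot: [0.502, 0.498, -0.499, 0.502]
contact_force: [-0.5, 0.7, 0.0]
opening: 0.0942
```

```bash
cat >> h.py <<'E'
def fit(png,npz):
    g=cv2.imread('pics/'+png).max(2).astype(float); d=np.load('pics/'+npz); out=[]
    for th in np.arange(-1,.80,.03):
        c=np.array([.648,.0345-.15*np.cos(th),.115-.15*np.sin(th)])
        pts=[c+[x,.0135*np.cos(a),.0135*np.sin(a)] for x in(-.045,.045) for a in np.linspace(0,6.28,13)]
        m=np.zeros(g.shape,np.uint8); cv2.fillConvexPoly(m,cv2.convexHull(proj(d,pts).astype(np.float32)).astype(np.int32),1)
        ring=cv2.dilate(m,np.ones((7,7)))-m; out.append((g[m>0].mean()-g[ring>0].mean(),round(th,2)))
    return sorted(out)[:4]
E
python3 - <<'E'
from h import *
save('scene','s8.png'); save('top','t8.png')
print('start',fit('scene0.png','scene0.npz'),fit('top0.png','top0.npz'))
print('now',fit('s8.png','s8.npz'),fit('t8.png','t8.npz')); print(ctrl.sense()['tcp_pos'])
print('hook vs s5',cmp('s8.png',(155,175,305,320),'pics/s5.png'))
E
```

```text
start [(np.float64(-49.171897704155775), np.float64(-0.7)), (np.float64(-36.34740865946142), np.float64(-0.73)), (np.float64(-35.286588332603515), np.float64(-0.67)), (np.float64(-20.73175643513602), np.float64(-0.64))] [(np.float64(-93.77183527681478), np.float64(-0.7)), (np.float64(-86.4619806763285), np.float64(-0.67)), (np.float64(-76.84431407942238), np.float64(-0.73)), (np.float64(-70.10468775344688), np.float64(-0.64))]
now [(np.float64(-67.27009222661397), np.float64(0.47)), (np.float64(-66.72747928361402), np.float64(0.5)), (np.float64(-65.16916259015835), np.float64(0.53)), (np.float64(-63.078941005802704), np.float64(0.44))] [(np.float64(0.36486872146119254), np.float64(0.56)), (np.float64(0.3730607269503565), np.float64(0.53)), (np.float64(0.41457586618876974), np.float64(0.59)), (np.float64(0.4753450552373266), np.float64(0.62))]
[ 0.66965731 -0.02010823  0.18633486]
hook vs s5 (np.float64(20.57), np.float64(70.0))
```

The fit gives a crank angle of about 0.49, because the finger slid off the inner side of the grip. I'll come back on top and slightly to the outside, then finish the arc.

Emit:
move_arm(
  targets=[
    [[0,0,15,0],[0,0,15,0],[30,0,0,0],[35,0,0,0],[35,0,0,0],[30,0,0,0],[8,0,0,0],[0,0,0,0]],
  ],
)

```text
clock: 14.5
tcp_pos: [0.6687, -0.0509, 0.0465]
tcp_rot: [-0.5, -0.5, 0.501, -0.499]
contact_force: [-0.5, -0.0, 0.9]
opening: 0.0942
```

Emit:
move_arm(
  targets=[
    [[4,0,0,0],[4,0,0,0],[0,0,0,0]],
  ],
)

```text
clock: 14.8
tcp_pos: [0.6697, -0.0501, 0.0401]
tcp_rot: [0.5, 0.5, -0.5, 0.5]
contact_force: [-0.3, 0.6, -0.6]
opening: 0.0941
```

Emit:
move_arm(
  targets=[
    [[3,0,-1,0],[3,0,-1,0],[3,0,-2,0]],
  ],
)

```text
clock: 15.1
tcp_pos: [0.6698, -0.0458, 0.0309]
tcp_rot: [0.5, 0.5, -0.5, 0.5]
contact_force: [-0.4, -0.3, 4.9]
opening: 0.0941
```

Emit:
move_arm(
  targets=[
    [[3,0,-2,0],[3,0,-2,0],[3,0,-2,0]],
  ],
)

```text
clock: 15.4
tcp_pos: [0.67, -0.0393, 0.022]
tcp_rot: [0.5, 0.5, -0.5, 0.5]
contact_force: [-0.1, 1.1, 5.7]
opening: 0.0939
```

Emit:
move_arm(
  targets=[
    [[3,0,-2,0],[3,0,-2,0],[3,0,-2,0]],
  ],
)

```text
clock: 15.7
tcp_pos: [0.67, -0.0331, 0.0131]
tcp_rot: [0.5, 0.5, -0.5, 0.5]
contact_force: [-1.9, 2.0, 6.4]
opening: 0.0941
```

Emit:
move_arm(
  targets=[
    [[3,0,-2,0],[3,0,-2,0],[2,0,-1,0]],
  ],
)

```text
clock: 16.0
tcp_pos: [0.6701, -0.0279, 0.0051]
tcp_rot: [0.5, 0.5, -0.499, 0.5]
contact_force: [-0.5, 1.3, 7.9]
opening: 0.0943
```

Emit:
move_arm(
  targets=[
    [[2,0,0,0],[0,0,0,0]],
  ],
)

```text
clock: 16.2
tcp_pos: [0.6702, -0.0284, 0.0032]
tcp_rot: [0.5, 0.5, -0.5, 0.5]
contact_force: [-1.3, 0.3, 8.1]
opening: 0.094
```

Emit:
move_arm(
  targets=[
    [[2,0,0,0],[2,0,0,0],[0,0,0,0]],
  ],
)

```text
clock: 16.5
tcp_pos: [0.6708, -0.0287, 0.0016]
tcp_rot: [0.5, 0.499, -0.5, 0.501]
contact_force: [-12.3, 0.9, 40.0]
opening: 0.0939
```

The force rose to 40 N, so the grip has bottomed on the bench. I'll retreat straight up and check.

Emit:
move_arm(
  targets=[
    [[-5,0,0,0],[-30,0,0,0],[-40,0,0,0],[-40,0,0,0],[-40,0,0,0],[-40,0,0,0],[-40,0,0,0],[-40,0,0,0],[0,0,0,0]],
  ],
)

```text
clock: 17.4
tcp_pos: [0.6715, -0.0283, 0.2793]
tcp_rot: [0.502, 0.498, -0.498, 0.502]
contact_force: [0.4, -0.2, -0.2]
opening: 0.0942
```

Emit:
move_arm(
  targets=[
    [[0,-20,40,0],[0,-20,40,0],[0,-20,40,0],[0,-20,40,0],[0,-20,40,0],[0,-20,40,0],[0,-20,40,0],[0,-20,40,0],[0,-20,40,0],[0,0,0,0]],
  ],
)

```text
clock: 18.4
tcp_pos: [0.4855, -0.3947, 0.2726]
tcp_rot: [-0.501, -0.498, 0.503, -0.498]
contact_force: [-0.1, 0.6, -0.3]
opening: 0.0938
```

```bash
python3 - <<'E'
from h import *
save('scene','s9.png'); save('top','t9.png'); s=ctrl.sense(); print(s['clock'],s['tcp_pos'],s['contact_force'])
print(fit('s9.png','s9.npz'),fit('t9.png','t9.npz'))
for n,b in(('hook',(145,168,300,325)),('tab',(143,165,325,350)),('can',(122,150,300,328))): print(n,'vs s5',cmp('s9.png',b,'pics/s5.png'),'vs s1',cmp('s9.png',b))
for n,b in(('can',(258,295,218,258)),('sock',(192,213,423,445)),('spanner',(132,160,310,400)),('box',(262,314,364,430)),('tab',(210,233,264,287))): print(n,'top',cmp('t9.png',b,'pics/top0.png'))
E
```

```text
18.5 [ 0.48903522 -0.38923443  0.27305077] [ 0.8312963   1.05659979 -0.81535784]
[(np.float64(-50.36917918682625), np.float64(0.77)), (np.float64(-48.52427111147073), np.float64(0.74)), (np.float64(-48.50175647683096), np.float64(0.8)), (np.float64(-47.6259460042614), np.float64(0.71))] [(np.float64(-65.05422019221619), np.float64(0.71)), (np.float64(-58.24030540486237), np.float64(0.74)), (np.float64(-51.15852995852996), np.float64(0.68)), (np.float64(-44.94667658730159), np.float64(0.65))]
hook vs s5 (np.float64(2.74), np.float64(22.6)) vs s1 (np.float64(7.65), np.float64(47.7))
tab vs s5 (np.float64(4.23), np.float64(6.4)) vs s1 (np.float64(21.79), np.float64(58.8))
can vs s5 (np.float64(4.06), np.float64(7.7)) vs s1 (np.float64(4.62), np.float64(13.4))
can top (np.float64(1.09), np.float64(2.9))
sock top (np.float64(21.45), np.float64(87.0))
spanner top (np.float64(3.77), np.float64(109.2))
box top (np.float64(1.06), np.float64(3.0))
tab top (np.float64(7.51), np.float64(34.3))
```

```bash
python3 - <<'E'
from h import *
a,b=cv2.imread('pics/top0.png',0),cv2.imread('pics/t9.png',0)
for n,(y0,y1,x0,x1) in dict(sock=(194,212,424,441),spanner=(136,158,311,383)).items():
    r=cv2.matchTemplate(b[y0-8:y1+8,x0-8:x1+8],a[y0:y1,x0:x1],cv2.TM_CCOEFF_NORMED); _,v,_,p=cv2.minMaxLoc(r); print(n,v,p,'(8,8)=unmoved')
y0,y1,x0,x1=190,216,420,450
print(b[y0:y1:2,x0:x1:2])
E
```

```text
sock 0.6795982122421265 (16, 10) (8,8)=unmoved
spanner 0.99537593126297 (8, 8) (8,8)=unmoved
[[123 126 126 128 123 127 126 123 127 122 125 124 131 127 127]
 [123 127 129 126 122 125 121 127 125 128 127 121 129 130 127]
 [123 126 122 126 128 127 125 122 124 131 126 123 128 123 126]
 [127 121 123 123 123 130 134 135 134 134 126 119 126 123 123]
 [123 127 123 123 134 123 167 169 166 161 136 120 122 122 125]
 [127 123 123 109 142 138 170 172 168 165 163 121 125 120 126]
 [124 124 128 127 127 152 176 172 167 167 166  67  56 107 109]
 [127 119 121 116 126 104 171 176 172 167 146  58  62  63  60]
 [123 121 123 105 132  92 109 150 153 143  71  59  61  58  58]
 [127 122 125 107  86 110  84  71  59  59  60  60  60  60  59]
 [122 123 124 122 117  85  82  80  56  56  63  58  60  59  57]
 [120 122 122 119 124 121 125 124 101  86  85  88  83  82  64]
 [120 123 125 123 123 122 121 125 126 122 122 126 126 124 119]]
```

The socket's top disc is centred at about (436,202), against (435.6,201.6) at the start. It is unmoved; only the shadow on it has changed.

```bash
python3 -c "
from plant import ctrl
print(ctrl.sign_off())"
```

```text
the job is handed in; nothing more can be done
None
```

The pawl is off the ratchet and the crank grip is down on the bench, but one early near-approach may have broken the "between the fingers" rule. The job is handed in at about 18.5 s on the robot's clock, and no verdict came back.

**What I did**
- **Pawl:** I pressed the tab near its outer edge with the shut fingertips until it snapped over. It stayed over after release.
- **Crank:** I pushed the grip down with one finger of the open hand. At a crank angle of about 0.49 rad the finger slid off the inner side, so I set it back on top and finished. The force rose to 40 N when the grip met the bench. I then backed the arm away.

**Last checks**
- **Crank angle:** fits to the scene and top pictures gave about 0.77 and 0.71 rad; the stop is at 0.735 and 0.66 is needed.
- **Pawl:** in the last scene picture it matches the one taken just after the snap. I compared this by pixel difference, not by eye.
- **Other things:** the can, box, spanner and socket are where they stood. The template match for the socket failed because the shadow on it had changed, so I judged it from its top disc, which is in the same place.
- **Robot:** it was clear of everything at the end.

**What disagreed:** the visible fingertips end about 20 mm short of the stated TCP. On my first try I came down over the middle of the tab and stopped just short of moving it. By the reported pose, the grasp point may then have been about 8 mm from the tab middle, inside the 11 mm limit. I could not confirm or rule that out.

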